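# Build up the load pile under the torque bench's cover

### The arm

A 6-joint arm with a two-finger parallel gripper is mounted at the origin on the work surface. World frame = base frame: x ahead of the robot, y to its left, z up, the work surface at z = 0. Lengths are in m, angles in rad, forces in N, time in s.
With the tool pointing down it reaches from about 0.25 to 0.725 m from the base axis. Payload 4 kg.
Tool frame: the origin (TCP) lies on the centre line of the jaws, within the pads' length; the fingertips stand ahead of it and the grasp point (between the pads) lies 11 mm behind it (bot.tip_extent is the z of the fingertips in the tool frame, in m); z points along the fingers, y is the direction in which the jaws open and shut (so a half turn about z gives the same grasp; the last joint's range is limited). The gripper opens to 85 mm and grips with 20 to 120 N. Pads are 22 mm wide; open, the fingers measure 114 mm over their backs; the gripper's body (76 mm by 85 mm) begins 54 mm behind the grasp point. The pads swing forward as they close: fully open they stand 13 mm farther back than shut.
Start: joints at [-1.276, 0.241, 0.005, 1.335, 0, 1.571], TCP at [0.145, -0.478, 0.239] pointing down, gripper open.
Joint ranges: [-2.72, 2.72], [-1.05, 1.87], [-1.09, 1.28], [-1.99, 2.15], [-1.42, 1.44], [-3.14, 3.14]. Speed limits (rad/s): [2.79, 2.79, 3.14, 3.14, 3.14, 3.14].

### API

Orientations are given as a unit quaternion [x, y, z, w].
In Python, from workcell import bot gives the robot as it stands.
- The arm moves only by the shell command python3 -m jog 'ROWS'. ROWS is JSON, a list that holds one entry, the list of rows, each a list of 7 numbers: the shift along the world's x, y, z in m, then the turn, a rotation vector about the world's x, y, z in degrees, then the closure in counts, from 0 (fully open) to 255 (shut). In form: [[[tx, ty, tz, ax, ay, az, fingers], ...]]. A call has 1 to 10 rows; each row is the pose to reach, as a shift and turn from the pose commanded when the call began; what a row does not reach only later rows make up. A row lasts 1/12 s, in which the tool goes at most 41.7 mm and 7.16 degrees, less where a joint would pass 70% of its speed; a pose out of reach is approached as far as the arm can. A call with a gripper value outside its range is refused whole. The fingers move at their own pace and stop on an object; the grip force is fixed at half the most. Time passes only in rows, so rows that repeat a pose let the fingers close. It gives the time, the measured TCP pose, the force and the opening at its end, in the units of the state.
- bot.get_obs(): the state, without advancing time (a new reading comes with each control period).
- bot.camera(name): name is "side" or "top"; returns the picture (480x640x3 uint8, blue, green, red); there is no depth.
- bot.camera_model(name): a dict with "K" (3x3 intrinsics, pixels), "T" (4x4, takes a point from camera to world coordinates). Camera axes: x right, y down, z forward; pixel columns grow to the right and rows downward; lengths in m; the calibration is good to about 2 mm. A picture is of the moment at which its call begins. camera_model takes no time and is no camera call.
- bot.job_done(): hands the job in, once; it reports no verdict.
The state is a dict: "clock": time; "joint_pos": joint angles; "joint_vel": joint speeds; "tau": joint torques, N m; "eef_pos": TCP position; "tool_rot": TCP orientation; "ft_force": force on the tool from outside, world axes, zero at the start; "ft_torque": the same for the moment, N m; "grip_width": finger opening in m.
Only numpy, scipy, OpenCV 4.12 (cv2) and the standard library are available. Lean on these libraries where they do the work, as an engineer would, in place of code of your own. Each camera call takes 0.05 s, during which the arm holds its last target. There are 200 camera calls.

### The job

Fold the smoky acrylic cover up until it stands upright, and build the loose steel plates found beneath it onto the pile on the load station, largest first and smallest last, flat and centred, with the brass cap centred on top of them all. Nobody knows how high the pile is, so lower each piece gently until you feel it touch, and only then let go, never dropping it. Finally fold the cover fully shut again, and leave the other tools on the counter where they are.

Things in the scene. Friction and masses are not known exactly. Their poses are not given: they have to be found in the camera images.
- cover (a joint): Angle of the flat smoky acrylic cover on its stiff hinge, rad: 0 is shut (level over the plates, resting on two front posts), growing as the near edge is folded up and back; 1.57 upright, stop at 1.9. Panel 170 mm (from hinge towards robot) x 320 x 6 mm, 0.35 kg. Hinge friction about 0.5 N m: near upright it stays where left.
- cover_hinge (a point): Middle of the fixed hinge line, 50 mm above the counter: y along the hinge, x away from the shut cover's near edge, z up. The loose plates lie on the counter under the shut cover about 94 mm from the hinge on its -x side, in a row along y. Four 16 mm square posts 46 mm high stand at y = +-152 mm, at x = +12 and x = -163 mm.
- cover_bar (a point): Centre of the cover's steel handle, a round bar 14 mm thick, 30 mm long, parallel to the hinge, 33 mm off the panel's mid-plane on a 12 mm stem and 150 mm from the hinge line; the panel's edge is 22 mm beyond. Pinched by its two ends it can turn between the fingers as the cover folds. Axes of the cover: y along the hinge, z off the panel.
- station: Fixed load station: a rigid pile of steel plates 66 mm square rising out of the counter through a flat gray collar 110 mm square, flush with the counter. Origin at counter level on the pile's vertical axis; x and y parallel to its sides. The level of the pile's top is NOT given: it lies anywhere from 12 to 34 mm above the counter, and it does not move.
- plate_a_c (a point): Centre of the loose square steel plate 62 x 62 x 10 mm (0.30 kg, give or take 20 %), half-way up it; x and y parallel to its sides, z through its thickness. At first flat on the counter under the cover, in any of the four spots of the row, 72 mm apart. Two to four of the four plates are present; None if absent.
- plate_b_c (a point): Centre of the loose square steel plate 54 x 54 x 10 mm (0.23 kg, give or take 20 %), half-way up it; x and y parallel to its sides, z through its thickness. At first flat on the counter under the cover, in any of the four spots of the row, 72 mm apart. Two to four of the four plates are present; None if absent.
- plate_c_c (a point): Centre of the loose square steel plate 46 x 46 x 10 mm (0.17 kg, give or take 20 %), half-way up it; x and y parallel to its sides, z through its thickness. At first flat on the counter under the cover, in any of the four spots of the row, 72 mm apart. Two to four of the four plates are present; None if absent.
- plate_d_c (a point): Centre of the loose square steel plate 38 x 38 x 10 mm (0.11 kg, give or take 20 %), half-way up it; x and y parallel to its sides, z through its thickness. At first flat on the counter under the cover, in any of the four spots of the row, 72 mm apart. Two to four of the four plates are present; None if absent.
- cap_c (a point): Centre (half-way up) of the plain brass load cell cap, a solid short cylinder 36 mm in diameter and 12 mm high (z along its axis, either end up is the same), 0.10 kg, at first standing on the open counter beside the station.
- hex_driver: Black oxide hex driver, 190 mm long, lying on the counter; a bystander, to be left alone. Origin at the middle of its underside.
- square_plug: Steel square drive plug, 26 mm square and 32 mm high, standing on the counter; a bystander, to be left alone. Origin at the middle of its underside.
- dial_cover: Small smoky gray acrylic dial cover, 64 x 64 x 22 mm, lying on the counter; a bystander, to be left alone. Origin at the middle of its underside.
- ring_spanner: Chrome ring spanner, 188 mm long, lying flat on the counter; a bystander, to be left alone. Origin at the middle of its underside.
There are look-alikes about, which are no part of the job. Of the things shaped like the part that bears cap_c, the brass one is meant.

How it is judged:
By the outcome, as a careful person would: the job done as asked, in the order asked, and still so for the second after the job is handed in, with the robot touching nothing.
Of plate_a, plate_b, plate_c, plate_d only 2 to 4 are there at a start; the rules pass over those that are not, and their reading is None.
At some moment in a run one of cap may be knocked a few centimetres aside while the robot is not near it.
Once in a run the grip may slacken for a moment while it holds something.
It also fails if it takes over 210 s, if anything falls off the work surface, if the arm or the gripper's body presses on something with over 40 N, if the wrist force passes 120 N, or if a joint passes its speed limit or range.

## Working session

There is one attempt and no reset: what is moved stays moved. The work goes in short steps, Python scripts to look and compute and a shell command to move; the robot and the scene stay as the last step left them, time stands still between calls to the robot, and variables do not carry over. Pictures are saved under pics/ and viewed, about 12 in all and at most 16, crops included, and the job is handed in when it is done.

```bash
mkdir -p pics; ls
python3 - <<'E'
from workcell import bot
import cv2
for n in("top","side"):
    cv2.imwrite(f"pics/{n}0.png",bot.camera(n)); m=bot.camera_model(n); print(n,m["K"],m["T"])
print(bot.get_obs(),bot.tip_extent)
E
```

```text
pics
top [[487.35511335   0.         324.56773369]
 [  0.         487.35511335 236.87115268]
 [  0.           0.           1.        ]] [[ 0.0089139  -0.98049326  0.19635047  0.32663161]
 [-0.99978283 -0.01243776 -0.016721    0.03065959]
 [ 0.01883699 -0.19615878 -0.9803912   1.20386854]
 [ 0.          0.          0.          1.        ]]
side [[475.17625583   0.         322.21719869]
 [  0.         475.17625583 236.14581391]
 [  0.           0.           1.        ]] [[-0.99059345  0.09818482 -0.09531194  0.64796375]
 [ 0.13564359  0.6127459  -0.77855204  0.89259104]
 [-0.01803999 -0.784157   -0.62030021  0.75847415]
 [ 0.          0.          0.          1.        ]]
{'clock': 0.1, 'joint_pos': array([-1.27603069e+00,  2.41343210e-01,  3.85483123e-03,  1.33517500e+00,
       -1.09701127e-05,  1.57080321e+00]), 'joint_vel': array([ 0.00014548, -0.00225766,  0.00402331,  0.0023314 ,  0.00125764,
        0.00105686]), 'tau': array([ 4.27665054e-04, -3.73137403e+01,  2.53010076e+01,  1.08654506e-02,
        8.76803483e-05, -1.27179547e-05]), 'eef_pos': array([ 0.14509702, -0.47791673,  0.23849759]), 'tool_rot': array([ 9.89158871e-01,  1.46846370e-01, -1.42517014e-04, -9.22600252e-04]), 'ft_force': array([0.53811357, 0.01264269, 0.60936768]), 'ft_torque': array([ 0.01699821, -0.06815684, -0.02912743]), 'grip_width': 0.08552361126722871} 0.008
```

View pics/top0.png

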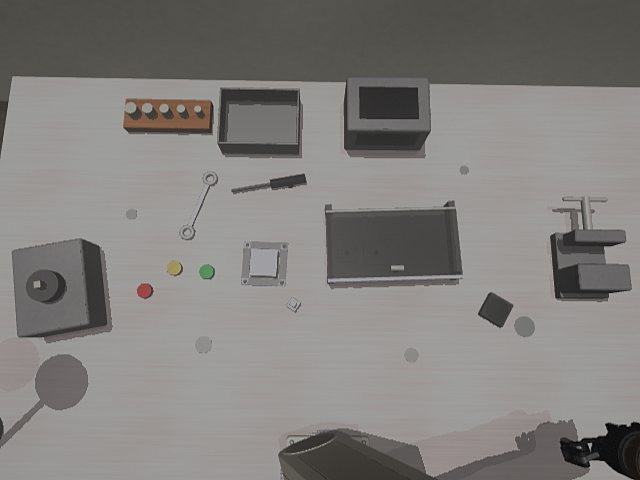

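View pics/side0.png

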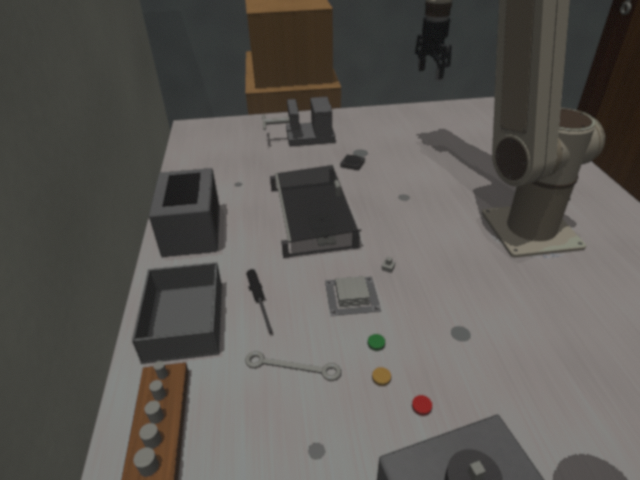

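The top view shows the cover at (325-461, 207-282) with its handle at (397,268), the station at (264,263), and three discs: red (145,291), yellow (174,268) and green (207,272). The yellow one fits "brass". I'll confirm that in an enlarged crop.

```bash
cat > h.py <<'E'
from workcell import bot
import numpy as np, cv2
def ray(n,u,v,z):
    m=bot.camera_model(n);d=m["T"][:3,:3]@np.linalg.inv(m["K"])@[u,v,1];o=m["T"][:3,3]
    return (o+d*(z-o[2])/d[2])
def px(n,p):
    m=bot.camera_model(n);q=m["K"]@(np.linalg.inv(m["T"])@np.r_[p,1])[:3];return q[:2]/q[2]
def crop(n,u0,v0,w,h,f,name):
    im=bot.camera(n);c=cv2.resize(im[v0:v0+h,u0:u0+w],None,fx=f,fy=f,interpolation=cv2.INTER_CUBIC)
    c=cv2.convertScaleAbs(c,alpha=1.3,beta=10)
    for i in range(0,w,20):
        cv2.line(c,(i*f,0),(i*f,6),(0,0,255),1);cv2.putText(c,str(u0+i),(i*f,16),0,.35,(0,0,255),1)
    for i in range(0,h,20):
        cv2.line(c,(0,i*f),(6,i*f),(0,0,255),1);cv2.putText(c,str(v0+i),(8,i*f+4),0,.35,(0,0,255),1)
    cv2.imwrite(f"pics/{name}.png",c)
E
python3 -c "
from h import *
crop('top',310,195,160,100,5,'cov');crop('top',130,230,180,90,4,'st')
for u,v,z in [(397,268,.083),(325,207,.05),(457,207,.05),(174,268,.012),(207,272,.012),(145,291,.012),(264,263,.02)]: print(u,v,ray('top',u,v,z))
"
```

```text
397 268 [ 0.47951325 -0.15738147  0.083     ]
325 207 [0.63221852 0.0105869  0.05      ]
457 207 [ 0.6367292 -0.3138976  0.05     ]
174 268 [0.48292691 0.37836784 0.012     ]
207 272 [0.47399423 0.29736812 0.012     ]
145 291 [0.42604011 0.4443644  0.012     ]
264 263 [0.49668802 0.15803195 0.02      ]
```

View pics/cov.png

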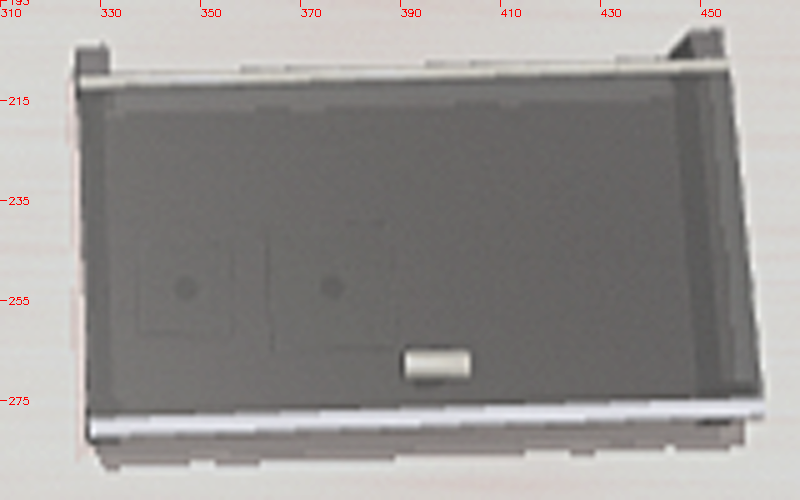

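View pics/st.png

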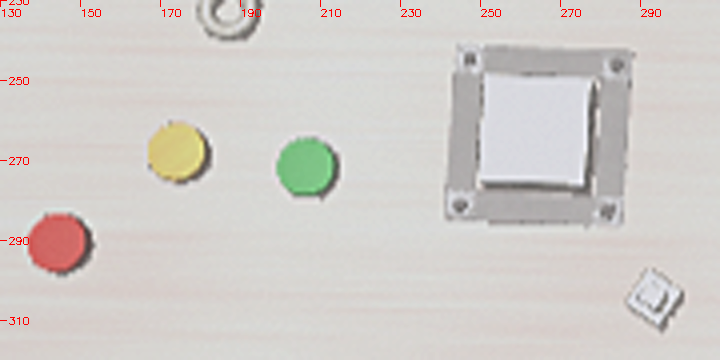

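The crops show a yellow brass cap at (174,268), which stands apart from the red (145,291) and green (207,272) discs. Two plates are visible through the cover, with dimples at (347.2,252.6) and (376.4,252.6), and the right half looks empty. Next I'll work out the geometry.

```bash
python3 -c "
from h import *
np.set_printoptions(precision=4,suppress=True)
P=lambda u,v,z:ray('top',u,v,z)
f=P(462.5,274.5,.053)-P(328.5,278,.053);b=P(455.5,207,.05)-P(326,210.5,.05)
for d in(f,b):print('yaw',np.degrees(np.arctan2(d[0],-d[1])),np.linalg.norm(d))
print('bar',P(397.4,267.6,.086),P(390.6,267.6,.083),P(404,267.6,.083))
print('hinge mid',(P(455.5,207,.05)+P(326,210.5,.05))/2)
c=[P(u,v,0) for u,v in[(244.5,241.3),(288,242.5),(285.5,286.3),(241.3,284.3)]];print('collar',np.mean(c,0),[np.linalg.norm(c[i]-c[i-1]) for i in range(4)],'yaw',np.degrees(np.arctan2(*(c[1]-c[0])[:2]*[1,-1])))
for z in(.012,.023,.034):
  c=[P(u,v,z) for u,v in[(250.5,248),(278.5,249.3),(277,276.5),(250,275.5)]];print('pile',z,np.mean(c,0),[np.linalg.norm(c[i]-c[i-1]) for i in range(4)])
print('spots',P(347.2,252.6,.01),P(376.4,252.6,.01), 'w',P(337.4,253,.01)-P(356.4,253,.01),P(363.4,253,.01)-P(388.4,253,.01))
"
```

```text
yaw 2.133474328081979 0.31981231059784354
yaw 2.3836183922582657 0.31853454528414227
bar [ 0.48   -0.1578  0.086 ] [ 0.4803 -0.1425  0.083 ] [ 0.4806 -0.1737  0.083 ]
hinge mid [ 0.6301 -0.1511  0.05  ]
collar [0.4986 0.158  0.    ] [np.float64(0.10794176532837765), np.float64(0.10900119689464402), np.float64(0.1099976353432476), np.float64(0.10892436031802992)] yaw -0.8954273798427642
pile 0.012 [0.4997 0.1589 0.012 ] [np.float64(0.06835731481532258), np.float64(0.06934113825937528), np.float64(0.06766809245465354), np.float64(0.06608608319739624)]
pile 0.023 [0.4981 0.1578 0.023 ] [np.float64(0.06772643109385093), np.float64(0.0687011746289379), np.float64(0.06704356970814099), np.float64(0.06547616113978318)]
pile 0.034 [0.4965 0.1566 0.034 ] [np.float64(0.06709554737237912), np.float64(0.06806121099850057), np.float64(0.06641904696162844), np.float64(0.06486623908217011)]
spots [ 0.5266 -0.0463  0.01  ] [ 0.5275 -0.119   0.01  ] w [-0.0006  0.0473  0.    ] [-0.0008  0.0623  0.    ]
```

```bash
J='python3 -m jog'; python3 -m jog '[[[0.335,0.32,-0.04,0,0,-14.7,0],[0.335,0.32,-0.04,0,0,-14.7,0],[0.335,0.32,-0.04,0,0,-14.7,0],[0.335,0.32,-0.04,0,0,-14.7,0],[0.335,0.32,-0.04,0,0,-14.7,0],[0.335,0.32,-0.04,0,0,-14.7,0],[0.335,0.32,-0.04,0,0,-14.7,0],[0.335,0.32,-0.04,0,0,-14.7,0],[0.335,0.32,-0.04,0,0,-14.7,0],[0.335,0.32,-0.04,0,0,-14.7,0]]]'; python3 -c "
from h import *
print(bot.get_obs())"
```

```text
clock: 1.03
eef_pos: [0.4405, -0.1958, 0.2041]
tool_rot: [1.0, 0.019, 0.0, 0.0]
ft_force: [0.8, -0.5, -0.2]
grip_width: 0.0854
{'clock': 1.0333, 'joint_pos': array([-4.18108816e-01,  2.23933586e-01, -1.10004723e-01,  1.23667572e+00,
       -1.57354992e-04,  2.68511781e+00]), 'joint_vel': array([ 0.97994887,  0.36731621,  0.35626025, -0.02436921, -0.0033083 ,
        0.9722725 ]), 'tau': array([ -2.48563305, -38.17497253,  22.86494136,   0.40801747,
         0.14300711,  -0.7835141 ]), 'eef_pos': array([ 0.44047791, -0.19575791,  0.20405337]), 'tool_rot': array([9.99816005e-01, 1.91818303e-02, 4.92545836e-05, 1.09875263e-04]), 'ft_force': array([ 0.78063795, -0.47711027, -0.23649668]), 'ft_torque': array([-0.06753433, -0.01837169,  0.04285472]), 'grip_width': 0.08537430088562334}
```

```bash
python3 -m jog '[[[0,0,0,0,0,0,0],[0,0,0,0,0,0,0],[0,0,0,0,0,0,0],[0,0,0,0,0,0,0]]]'; python3 -c "
from h import *
print(bot.get_obs()['eef_pos'])"
```

```text
clock: 1.37
eef_pos: [0.4385, -0.1983, 0.2042]
tool_rot: [1.0, 0.018, -0.0, 0.0]
ft_force: [-1.0, 0.5, -1.1]
grip_width: 0.0852
[ 0.43853177 -0.19830954  0.20415883]
```

```bash
python3 -m jog '[[[0.0417,0.0408,-0.04,0,0,0,60],[0.0417,0.0408,-0.06,0,0,0,60],[0.0417,0.0408,-0.08,0,0,0,60],[0.0417,0.0408,-0.1,0,0,0,60],[0.0417,0.0408,-0.115,0,0,0,60],[0.0417,0.0408,-0.128,0,0,0,60],[0.0417,0.0408,-0.128,0,0,0,60],[0.0417,0.0408,-0.128,0,0,0,60]]]'; python3 -c "
from h import *
crop('side',260,150,120,110,6,'s1');print(bot.get_obs()['ft_force'])"
```

```text
clock: 2.03
eef_pos: [0.4799, -0.158, 0.076]
tool_rot: [1.0, 0.018, -0.001, -0.0]
ft_force: [-0.2, 0.3, 0.4]
grip_width: 0.0654
[-0.14140544  0.50021163 -0.24670125]
```

View pics/s1.png

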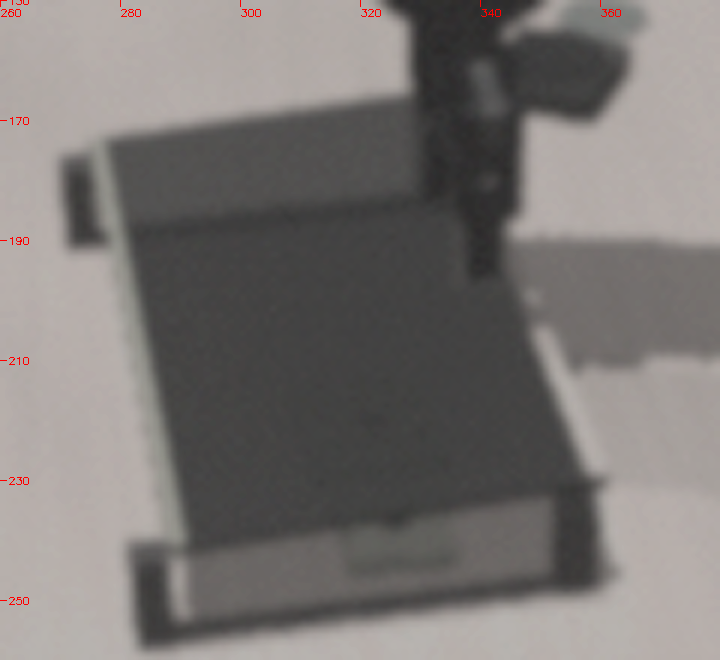

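The side view shows the fingers over the handle end at about (340,195), clear of the panel. I'll close on it.

```bash
python3 -m jog '[[[0,0,0,0,0,0,120],[0,0,0,0,0,0,160],[0,0,0,0,0,0,200],[0,0,0,0,0,0,255],[0,0,0,0,0,0,255],[0,0,0,0,0,0,255],[0,0,0,0,0,0,255],[0,0,0,0,0,0,255]]]'
python3 - <<'E'
import numpy as np
# path of bar, hinge at offset: bar start
r=np.array([-.15,.033])
for d in range(0,97,6):
    t=np.radians(d);c,s=np.cos(t),np.sin(t)
    x=-.15*c+.033*s+.15; z=.15*s+.033*c-.033
    print(d,round(x*np.cos(.038),4),round(x*np.sin(.038),4),round(z,4))
E
```

```text
clock: 2.75
eef_pos: [0.4813, -0.1547, 0.0768]
tool_rot: [1.0, 0.02, 0.001, -0.002]
ft_force: [-0.3, 5.2, 1.6]
grip_width: 0.0286
0 0.0 0.0 0.0
6 0.0043 0.0002 0.0155
12 0.0101 0.0004 0.0305
18 0.0175 0.0007 0.0447
24 0.0264 0.001 0.0582
30 0.0366 0.0014 0.0706
36 0.048 0.0018 0.0819
42 0.0606 0.0023 0.0919
48 0.0741 0.0028 0.1006
54 0.0885 0.0034 0.1077
60 0.1035 0.0039 0.1134
66 0.1191 0.0045 0.1175
72 0.1349 0.0051 0.1199
78 0.151 0.0057 0.1206
84 0.167 0.0063 0.1196
90 0.1829 0.007 0.117
96 0.1984 0.0075 0.1127
```

```bash
python3 -m jog '[[[0.002,0.003,0.008,0,0,0,255],[0.004,0.003,0.0155,0,0,0,255],[0.007,0.003,0.023,0,0,0,255],[0.010,0.003,0.0305,0,0,0,255],[0.0135,0.003,0.0375,0,0,0,255],[0.0175,0.004,0.0447,0,0,0,255],[0.0264,0.004,0.0582,0,0,0,255],[0.0366,0.0045,0.0706,0,0,0,255],[0.048,0.005,0.0819,0,0,0,255],[0.048,0.005,0.0819,0,0,0,255]]]'
```

```text
clock: 3.58
eef_pos: [0.5311, -0.1526, 0.1587]
tool_rot: [1.0, 0.019, 0.001, 0.001]
ft_force: [4.5, -2.8, -6.1]
grip_width: 0.0287
```

```bash
python3 -m jog '[[[0.0126,0.0005,0.01,0,0,0,255],[0.0261,0.001,0.0187,0,0,0,255],[0.0405,0.0015,0.0258,0,0,0,255],[0.0555,0.002,0.0315,0,0,0,255],[0.0711,0.0027,0.0356,0,0,0,255],[0.0869,0.0033,0.038,0,0,0,255],[0.103,0.004,0.0387,0,0,0,255],[0.119,0.0045,0.0377,0,0,0,255],[0.1349,0.005,0.0351,0,0,0,255],[0.1349,0.005,0.0351,0,0,0,255]]]'; python3 -m jog '[[[0,0,0,0,0,0,255],[0,0,0,0,0,0,255]]]'; python3 -c "
from h import *
crop('top',310,160,160,120,5,'t2');crop('side',220,100,160,160,4,'s2')"
```

```text
clock: 4.42
eef_pos: [0.6641, -0.1471, 0.1916]
tool_rot: [1.0, 0.019, -0.002, 0.0]
ft_force: [-0.1, -1.4, -5.0]
grip_width: 0.0275
clock: 4.58
eef_pos: [0.6628, -0.1471, 0.1919]
tool_rot: [1.0, 0.019, -0.001, 0.0]
ft_force: [-0.6, -1.3, -8.5]
grip_width: 0.028
```

View pics/s2.png

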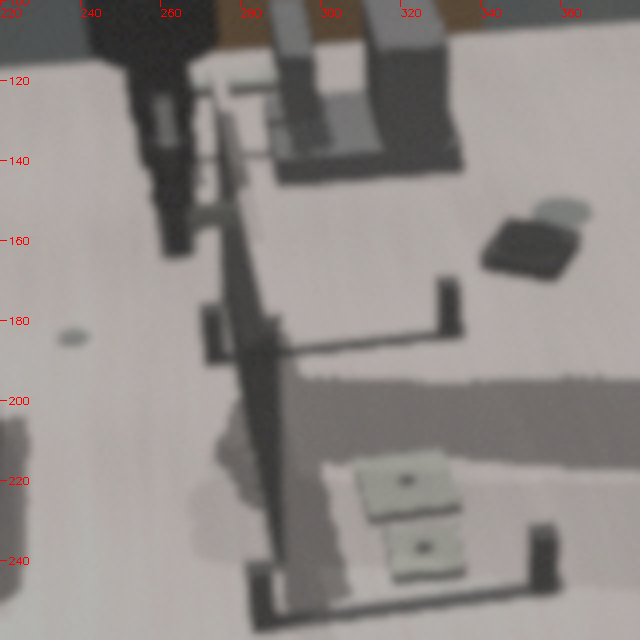

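The cover stands upright, and two plates lie on the counter at (321,220) and (323,237) in the side view. The other two spots are empty. I'll release the handle and back off.

```bash
python3 -m jog '[[[0,0,0,0,0,0,200],[0,0,0,0,0,0,120],[0,0,0,0,0,0,60],[0,0,0,0,0,0,40],[0,0,0,0,0,0,40],[0,0,0.03,0,0,0,40],[0,0,0.06,0,0,0,40],[0,0,0.09,0,0,0,40],[0,0,0.1,0,0,0,40],[0,0,0.1,0,0,0,40]]]'; python3 -m jog '[[[-0.04,0,0,0,0,7,40],[-0.08,0,0,0,0,14,40],[-0.12,0.01,0,0,0,21,40],[-0.16,0.01,0,0,0,28,40],[-0.2,0.01,0,0,0,35,40],[-0.23,0.01,0,0,0,42,40],[-0.23,0.01,0,0,0,49,40],[-0.23,0.01,0,0,0,56,40],[-0.23,0.01,0,0,0,63,40],[-0.23,0.01,0,0,0,70,40]]]' ; python3 -m jog '[[[0,0,0,0,0,7,40],[0,0,0,0,0,14,40],[0,0,0,0,0,20,40],[0,0,0,0,0,20,40],[0,0,0,0,0,20,40]]]' ;  python3 -c "
from h import *
crop('top',310,160,150,115,5,'t3')"
```

```text
clock: 5.52
eef_pos: [0.6659, -0.1467, 0.2991]
tool_rot: [1.0, 0.019, 0.005, 0.001]
ft_force: [-0.4, -0.6, 0.7]
grip_width: 0.072
clock: 6.35
eef_pos: [0.4333, -0.1364, 0.2926]
tool_rot: [0.806, 0.592, 0.0, -0.0]
ft_force: [0.2, 0.3, 0.2]
grip_width: 0.072
clock: 6.77
eef_pos: [0.4337, -0.1365, 0.2926]
tool_rot: [0.694, 0.72, -0.0, -0.0]
ft_force: [0.2, 0.2, 0.5]
grip_width: 0.0718
```

View pics/t3.png

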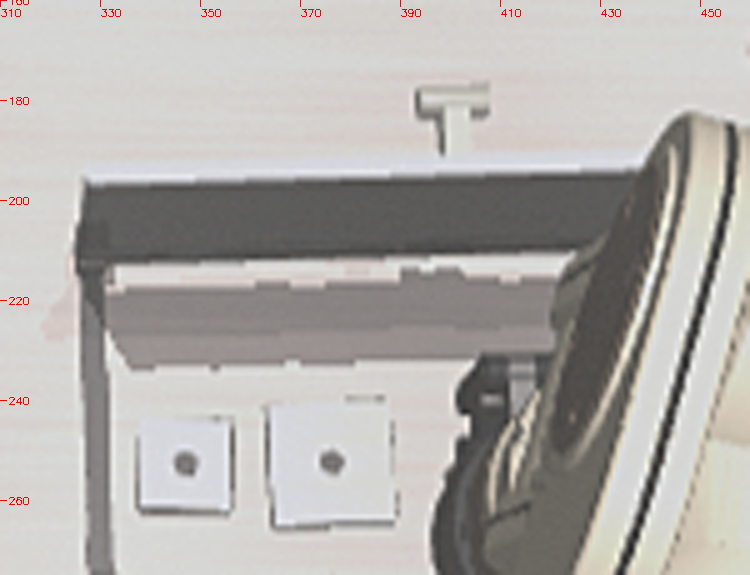

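The plates are confirmed with dimples at (376.4,252.5) and (347,252.8), and the other two spots are empty. I'll cross-check with the side view.

```bash
python3 -c "
from h import *
np.set_printoptions(precision=4,suppress=True)
print('a',ray('top',376.4,252.5,.01),ray('side',321.2,220,.01));print('c',ray('top',347,252.8,.01),ray('side',326,236.8,.01))
crop('side',310,255,80,75,8,'s4')
im=bot.camera('top')[235:295,235:295];
P=lambda p:ray('top',p[0]*1.+235,p[1]*1.+235,.02)
g=cv2.cvtColor(im,6)
_,t=cv2.threshold(g,0,255,cv2.THRESH_OTSU)
print(g.min(),g.max(),_)
for q,th in(('A',200),('B',210),('C',190)):
  t=(g>th).astype(np.uint8);n,l,s,ce=cv2.connectedComponentsWithStats(t)
  i=l[28,28];pts=np.argwhere(l==i)[:,::-1].astype(np.float32);r=cv2.minAreaRect(pts);b=cv2.boxPoints(r);w=np.array([P(x)for x in b]);print(th,s[i],r,w.mean(0),[np.degrees(np.arctan2(*(w[i]-w[i-1])[:2]))for i in(1,2)])
"
```

```text
a [ 0.5277 -0.119   0.01  ] [ 0.5263 -0.1157  0.01  ]
c [ 0.5261 -0.0458  0.01  ] [ 0.5238 -0.0427  0.01  ]
58 177 138.0
200 [   0    0   60   60 3600] ((29.5, 29.5), (59.0, 59.0), 90.0) [0.4939 0.1566 0.02  ] [np.float64(179.26891715362845), np.float64(-91.2151582766596)]
210 [   0    0   60   60 3600] ((29.5, 29.5), (59.0, 59.0), 90.0) [0.4939 0.1566 0.02  ] [np.float64(179.26891715362845), np.float64(-91.2151582766596)]
190 [   0    0   60   60 3600] ((29.5, 29.5), (59.0, 59.0), 90.0) [0.4939 0.1566 0.02  ] [np.float64(179.26891715362845), np.float64(-91.2151582766596)]
```

View pics/s4.png

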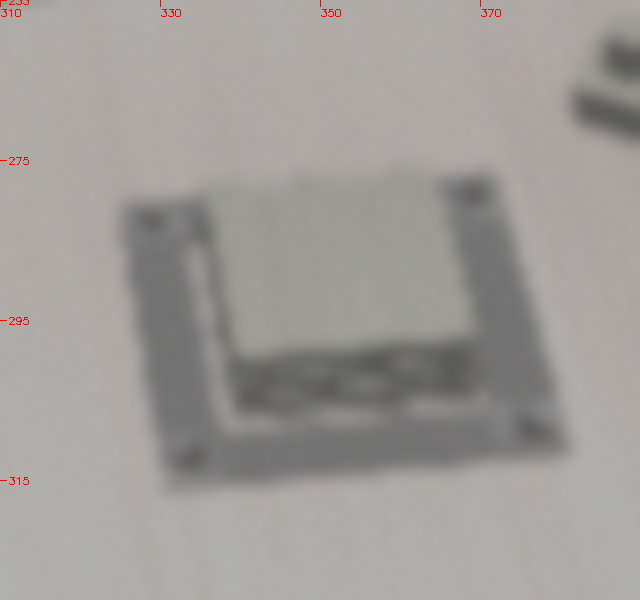

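```bash
python3 -c "
from h import *
np.set_printoptions(precision=4,suppress=True)
S=lambda L,z:np.array([ray('side',u,v,z) for u,v in L])
yaw=lambda c:[np.degrees(np.arctan2((c[i]-c[i-1])[1],(c[i]-c[i-1])[0])) for i in range(4)]
c=S([(325.25,280.4),(371.6,276.9),(381,311.3),(330.6,315.9)],0);print('collar',c.mean(0),[np.linalg.norm(c[i]-c[i-1]) for i in range(4)],yaw(c))
for z in(.015,.02,.025,.03):
  c=S([(335.6,278.75),(366,276.5),(369,297.3),(338.75,299.4)],z);print('pile',c.mean(0),[np.linalg.norm(c[i]-c[i-1]) for i in range(4)],yaw(c))
T=np.array([ray('top',u,v,0) for u,v in[(244.5,241.3),(288,242.5),(285.5,286.3),(241.3,284.3)]]);print('top',yaw(T))
T=np.array([ray('top',u,v,.02) for u,v in[(250.5,248),(278.5,249.3),(277,276.5),(250,275.5)]]);print('toppile',yaw(T))
m=np.mean([px('side',p) for p in S([(338.75,306.5)],0)],0)
print('h test',[px('side',S([(340,306.5)],0)[0]+[0,0,h]) for h in(.012,.016,.02,.024)])
for n,p in(('side',(382,376)),):print('cap side',ray(n,*p,.012))
"
```

```text
collar [ 0.4948  0.1611 -0.    ] [np.float64(0.10937009431417637), np.float64(0.10780292502199407), np.float64(0.10777311987864473), np.float64(0.10850403159892401)] [np.float64(-92.12554886367974), np.float64(177.34200088007685), np.float64(88.24878556291591), np.float64(-1.8100491836600463)]
pile [0.4928 0.1524 0.015 ] [np.float64(0.06481648499164203), np.float64(0.06946971322599321), np.float64(0.06557776601548093), np.float64(0.06578860661793945)] [np.float64(-93.0469610977165), np.float64(177.22803507691455), np.float64(83.73513744173539), np.float64(-3.3295352025625315)]
pile [0.4939 0.1574 0.02  ] [np.float64(0.06438058224454146), np.float64(0.06900251666574482), np.float64(0.0651367435138976), np.float64(0.06534616617464221)] [np.float64(-93.04696109771648), np.float64(177.22803507691467), np.float64(83.73513744173539), np.float64(-3.3295352025626124)]
pile [0.4949 0.1624 0.025 ] [np.float64(0.06394467949744102), np.float64(0.0685353201054963), np.float64(0.06469572101231426), np.float64(0.06490372573134492)] [np.float64(-93.04696109771645), np.float64(177.22803507691472), np.float64(83.73513744173542), np.float64(-3.3295352025626)]
pile [0.496  0.1674 0.03  ] [np.float64(0.06350877675034058), np.float64(0.06806812354524791), np.float64(0.06425469851073082), np.float64(0.06446128528804776)] [np.float64(-93.0469610977165), np.float64(177.22803507691472), np.float64(83.73513744173535), np.float64(-3.3295352025625813)]
top [np.float64(-1.8224082916334852), np.float64(-90.89542737984277), np.float64(178.14479513748378), np.float64(88.02377816495648)]
toppile [np.float64(1.1912075600898422), np.float64(-92.00124991908584), np.float64(178.46375220798356), np.float64(88.50626271253437)]
h test [array([340.0289, 302.6357]), array([340.0386, 301.3351]), array([340.0484, 300.0281]), array([340.0582, 298.7148])]
cap side [0.4809 0.3842 0.012 ]
```

```bash
python3 -m jog '[[[0.035,0.008,0,0,0,0,40],[0.07,0.016,0,0,0,0,40],[0.0933,0.0205,-0.03,0,0,0,40],[0.0933,0.0205,-0.07,0,0,0,40],[0.0933,0.0205,-0.11,0,0,0,40],[0.0933,0.0205,-0.15,0,0,0,40],[0.0933,0.0205,-0.19,0,0,0,40],[0.0933,0.0205,-0.225,0,0,0,40],[0.0933,0.0205,-0.25,0,0,0,40],[0.0933,0.0205,-0.264,0,0,0,40]]]';  python3 -m jog '[[[0,0,-0.01,0,0,0,40],[0,0,-0.015,0,0,0,40],[0,0,-0.017,0,0,0,40],[0,0,-0.017,0,0,0,40]]]'; python3 -m jog '[[[0,0,-0.003,0,0,0,40],[0,0,-0.003,0,0,0,40]]]';python3 -m jog '[[[0,0,-0.003,0,0,0,40],[0,0,-0.003,0,0,0,40]]]'
```

```text
clock: 7.75
eef_pos: [0.5245, -0.1156, 0.0252]
tool_rot: [0.694, 0.72, -0.002, -0.003]
ft_force: [0.2, 0.3, 0.4]
grip_width: 0.0716
clock: 8.08
eef_pos: [0.5279, -0.1164, 0.0127]
tool_rot: [0.694, 0.72, 0.0, 0.0]
ft_force: [-1.3, 1.1, 0.3]
grip_width: 0.0717
clock: 8.25
eef_pos: [0.5281, -0.1164, 0.01]
tool_rot: [0.694, 0.72, 0.001, 0.001]
ft_force: [0.8, -0.9, -0.5]
grip_width: 0.072
clock: 8.42
eef_pos: [0.5275, -0.1163, 0.0064]
tool_rot: [0.693, 0.72, 0.0, 0.0]
ft_force: [-0.5, -0.8, -0.2]
grip_width: 0.0723
```

```bash
python3 -m jog '[[[0,0,0,0,0,0,60],[0,0,0,0,0,0,70],[0,0,0,0,0,0,100],[0,0,0,0,0,0,150],[0,0,0,0,0,0,255],[0,0,0,0,0,0,255],[0,0,0,0,0,0,255]]]'; python3 -m jog '[[[0,0,0.005,0,0,0,255],[0,0,0.015,0,0,0,255],[0,0,0.03,0,0,0,255],[0,0,0.05,0,0,0,255],[0,0,0.07,0,0,0,255],[0,0,0.07,0,0,0,255],[0,0,0.07,0,0,0,255]]]'; python3 -c "
from h import *
crop('side',260,150,120,110,6,'s5');crop('top',300,180,120,100,6,'t5')"
```

```text
clock: 9.0
eef_pos: [0.5278, -0.1163, 0.0073]
tool_rot: [0.693, 0.721, 0.0, 0.001]
ft_force: [-1.4, 0.6, 6.1]
grip_width: 0.0599
clock: 9.58
eef_pos: [0.5283, -0.1164, 0.0773]
tool_rot: [0.693, 0.72, 0.001, 0.001]
ft_force: [-0.2, 0.0, -3.0]
grip_width: 0.0595
```

View pics/s5.png

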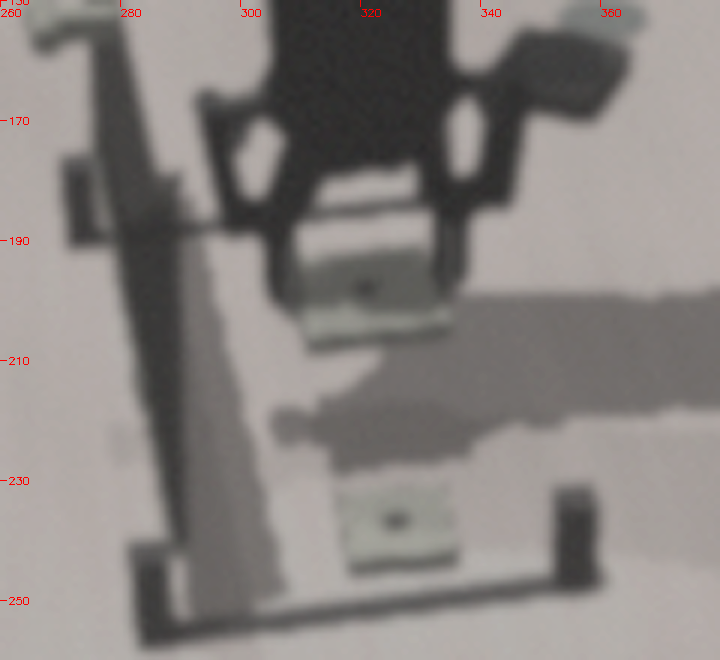

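The plate is held level by its two sides in the side view, with its dimple at (321,198). The fingertips touched the counter while closing, so I'll set it down and re-grip 3 mm higher to keep them clear of the pile.

```bash
python3 -m jog '[[[0,0,-0.03,0,0,0,255],[0,0,-0.05,0,0,0,255],[0,0,-0.062,0,0,0,255],[0,0,-0.066,0,0,0,255],[0,0,-0.068,0,0,0,255],[0,0,-0.069,0,0,0,255],[0,0,-0.0698,0,0,0,255],[0,0,-0.0698,0,0,0,255]]]'; python3 -m jog '[[[0,0,0,0,0,0,50],[0,0,0,0,0,0,50],[0,0,0,0,0,0,50],[0,0,0.003,0,0,0,50],[0,0,0.003,0,0,0,60],[0,0,0.003,0,0,0,100],[0,0,0.003,0,0,0,150],[0,0,0.003,0,0,0,255],[0,0,0.003,0,0,0,255],[0,0,0.003,0,0,0,255]]]'; python3 -m jog '[[[0,0,0,0,0,0,255],[0,0,0.005,0,0,0,255],[0,0,0.015,0,0,0,255],[0,0,0.03,0,0,0,255],[0,0,0.05,0,0,0,255],[0,0,0.08,0,0,0,255],[0,0,0.11,0,0,0,255],[0,0,0.11,0,0,0,255],[0,0,0.11,0,0,0,255]]]'
```

```text
clock: 10.35
eef_pos: [0.5237, -0.1154, 0.0073]
tool_rot: [0.693, 0.72, -0.002, -0.003]
ft_force: [-11.0, 3.3, 17.4]
grip_width: 0.0597
clock: 11.18
eef_pos: [0.5266, -0.1163, 0.0101]
tool_rot: [0.693, 0.72, -0.0, -0.0]
ft_force: [-4.0, 0.0, 8.3]
grip_width: 0.0591
clock: 11.93
eef_pos: [0.5293, -0.1166, 0.1217]
tool_rot: [0.693, 0.721, 0.001, 0.002]
ft_force: [0.6, -0.3, -3.3]
grip_width: 0.0592
```

```bash
python3 -m jog '[[[-0.004,0.03,0,0,0,-1,255],[-0.007,0.06,0,0,0,-2,255],[-0.01,0.09,0,0,0,-3,255],[-0.014,0.12,0,0,0,-3.9,255],[-0.017,0.15,0,0,0,-3.9,255],[-0.02,0.18,0,0,0,-3.9,255],[-0.024,0.21,0,0,0,-3.9,255],[-0.028,0.24,0,0,0,-3.9,255],[-0.0313,0.27,0,0,0,-3.9,255],[-0.0313,0.277,0,0,0,-3.9,255]]]'; python3 -m jog '[[[0,0,-0.01,0,0,0,255],[0,0,-0.03,0,0,0,255],[0,0,-0.045,0,0,0,255],[0,0,-0.06,0,0,0,255],[0,0,-0.06,0,0,0,255],[0,0,-0.06,0,0,0,255]]]'; python3 -c "
from h import *
print(bot.get_obs()['eef_pos']);crop('top',200,210,120,100,6,'t6')"
```

```text
clock: 12.77
eef_pos: [0.494, 0.1645, 0.1175]
tool_rot: [0.716, 0.698, -0.001, -0.002]
ft_force: [0.4, 0.3, -3.4]
grip_width: 0.059
clock: 13.27
eef_pos: [0.4942, 0.159, 0.0573]
tool_rot: [0.718, 0.696, -0.002, -0.001]
ft_force: [-0.3, 0.0, -2.8]
grip_width: 0.059
[0.49424512 0.15899722 0.05727368]
```

View pics/t6.png

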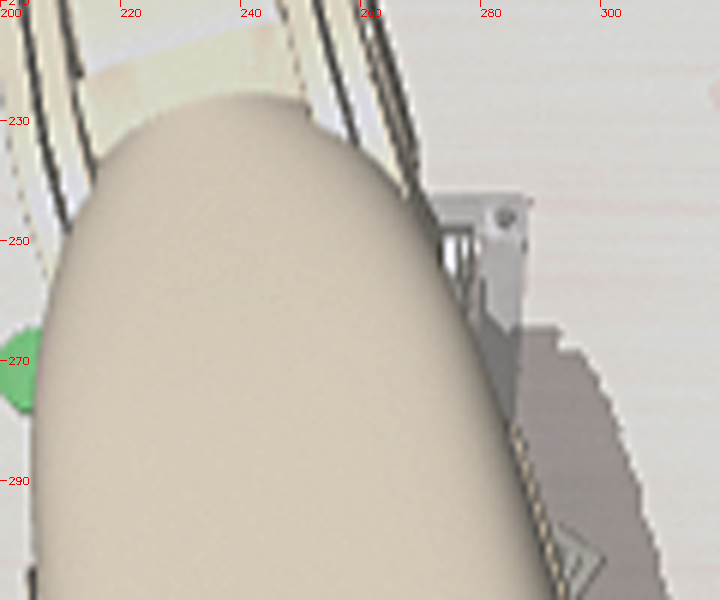

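The arm hides the pile from the top camera, so I'll go by numbers: correct the x/y and lower step by step, feeling for contact.

```bash
python3 -m jog '[[[0.0032,0.002,0,0,0,0,255],[0.0032,0.002,-0.004,0,0,0,255],[0.0032,0.002,-0.01,0,0,0,255],[0.0032,0.002,-0.014,0,0,0,255],[0.0032,0.002,-0.014,0,0,0,255],[0.0032,0.002,-0.014,0,0,0,255]]]'; python3 -m jog '[[[0,0,-0.001,0,0,0,255],[0,0,-0.002,0,0,0,255],[0,0,-0.002,0,0,0,255]]]'; python3 -m jog '[[[0,0,-0.001,0,0,0,255],[0,0,-0.002,0,0,0,255],[0,0,-0.002,0,0,0,255]]]'; python3 -m jog '[[[0,0,-0.001,0,0,0,255],[0,0,-0.002,0,0,0,255],[0,0,-0.002,0,0,0,255]]]'
```

```text
clock: 13.82
eef_pos: [0.4987, 0.1626, 0.0449]
tool_rot: [0.718, 0.697, -0.001, -0.0]
ft_force: [-0.2, -0.2, -3.3]
grip_width: 0.0589
clock: 14.07
eef_pos: [0.4992, 0.1628, 0.0434]
tool_rot: [0.718, 0.697, 0.0, 0.0]
ft_force: [-0.1, 0.0, -3.4]
grip_width: 0.0593
clock: 14.32
eef_pos: [0.4991, 0.1627, 0.0412]
tool_rot: [0.718, 0.696, -0.0, -0.0]
ft_force: [-0.0, -0.4, -3.5]
grip_width: 0.0592
clock: 14.57
eef_pos: [0.4991, 0.1627, 0.0392]
tool_rot: [0.718, 0.696, -0.0, -0.0]
ft_force: [0.4, 0.2, -2.6]
grip_width: 0.0588
```

```bash
python3 -m jog '[[[-0.0016,-0.0017,0,0,0,0,255],[-0.0016,-0.0017,-0.001,0,0,0,255],[-0.0016,-0.0017,-0.001,0,0,0,255]]]'; python3 -m jog '[[[0,0,-0.0008,0,0,0,255],[0,0,-0.0015,0,0,0,255],[0,0,-0.0015,0,0,0,255]]]'; python3 -m jog '[[[0,0,-0.0008,0,0,0,255],[0,0,-0.0015,0,0,0,255],[0,0,-0.0015,0,0,0,255]]]'
```

```text
clock: 14.82
eef_pos: [0.4973, 0.1609, 0.0382]
tool_rot: [0.718, 0.696, -0.0, -0.0]
ft_force: [0.1, 0.8, -2.6]
grip_width: 0.0586
clock: 15.07
eef_pos: [0.4975, 0.1611, 0.0367]
tool_rot: [0.718, 0.696, -0.0, -0.0]
ft_force: [-0.7, -0.2, -2.4]
grip_width: 0.0589
clock: 15.32
eef_pos: [0.4977, 0.1611, 0.0358]
tool_rot: [0.718, 0.696, 0.0, 0.0]
ft_force: [-0.4, -0.4, 1.2]
grip_width: 0.0589
```

```bash
python3 -m jog '[[[0,0,-0.0004,0,0,0,255],[0,0,-0.0006,0,0,0,255],[0,0,-0.0006,0,0,0,255]]]'; python3 -m jog '[[[0,0,0,0,0,0,120],[0,0,0,0,0,0,60],[0,0,0,0,0,0,40],[0,0,0,0,0,0,30],[0,0,0,0,0,0,30],[0,0,0,0,0,0,30]]]'; python3 -m jog '[[[0,0,0.02,0,0,0,40],[0,0,0.05,0,0,0,40],[0,0,0.09,0,0,0,40],[0,0,0.12,0,0,0,40],[0,-0.05,0.13,0,0,0,40],[0,-0.09,0.13,0,0,0,40],[0,-0.13,0.13,0,0,0,40],[0,-0.17,0.13,0,0,0,40],[0,-0.21,0.13,0,0,0,40],[0,-0.21,0.13,0,0,0,40]]]'; python3 -c "
from h import *
np.set_printoptions(precision=4,suppress=True)
print(bot.get_obs()['eef_pos'])
a=bot.camera('top')[230:300,230:300];b=bot.camera('side')[260:325,315:395]
a=cv2.resize(a,None,fx=7,fy=7,interpolation=2);b=cv2.resize(b,(490,490*65//80),interpolation=2)
cv2.imwrite('pics/p7.png',cv2.convertScaleAbs(np.hstack([cv2.resize(a,(398,398)),cv2.resize(b,(400,398))]),alpha=1.4))
"
```

```text
clock: 15.57
eef_pos: [0.4978, 0.1611, 0.0357]
tool_rot: [0.718, 0.696, 0.0, 0.0]
ft_force: [-2.6, 0.1, 6.2]
grip_width: 0.0587
clock: 16.07
eef_pos: [0.4977, 0.1611, 0.0347]
tool_rot: [0.718, 0.696, 0.0, 0.0]
ft_force: [0.1, 0.2, 0.0]
grip_width: 0.0753
clock: 16.9
eef_pos: [0.4974, -0.0552, 0.165]
tool_rot: [0.72, 0.694, -0.001, 0.001]
ft_force: [0.3, 0.2, -0.1]
grip_width: 0.0715
[ 0.4974 -0.0552  0.165 ]
```

View pics/p7.png

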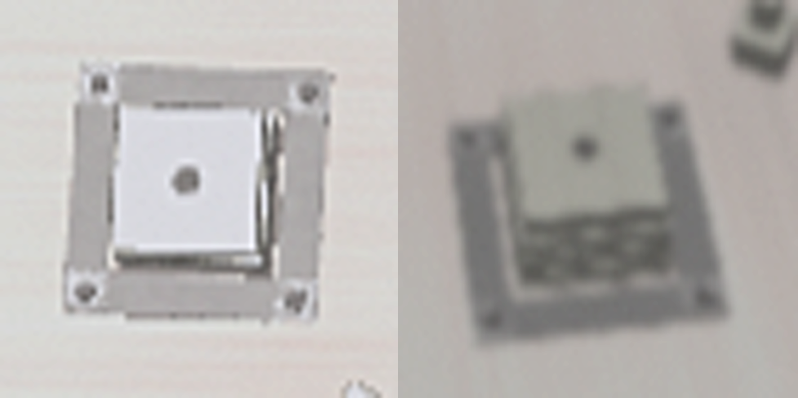

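```bash
python3 -c "
from h import *
np.set_printoptions(precision=4,suppress=True)
for z in(.033,.0357):print(ray('top',262.7,261.7,z),ray('side',352.4,284.2,z))
T=[(99,83),(307,92),(295,299),(86,290)];S=[(469,137),(669,117),(705,296),(490,318)]
print(np.mean([ray('top',230+u/5.686,230+v/5.686,0) for u,v in T],0),np.mean([ray('side',315+(u-398)/5,260+v/6.123,0) for u,v in S],0))
"
```

```text
[0.498  0.1599 0.033 ] [0.4944 0.1596 0.033 ]
[0.4976 0.1596 0.0357] [0.495  0.1624 0.0357]
[0.4984 0.1586 0.    ] [ 0.4946  0.1597 -0.    ]
```

Plate a sits flat and within about 1–2 mm of centre. Both views agree on this relative to the collar screws. Next is plate c.

```bash
python3 -m jog '[[[0.028,0.012,-0.03,0,0,4,92],[0.028,0.012,-0.06,0,0,4,92],[0.028,0.012,-0.09,0,0,4,92],[0.028,0.012,-0.12,0,0,4,92],[0.028,0.012,-0.13,0,0,4,92],[0.028,0.012,-0.13,0,0,4,92],[0.028,0.012,-0.13,0,0,4,92]]]'; python3 -m jog '[[[0,0,0,0,0,0,92],[0,0,0,0,0,0,92]]]'
```

```text
clock: 17.58
eef_pos: [0.5257, -0.0358, 0.035]
tool_rot: [0.692, 0.722, -0.0, -0.0]
ft_force: [-0.1, -0.6, -0.1]
grip_width: 0.0547
clock: 17.75
eef_pos: [0.5275, -0.0367, 0.037]
tool_rot: [0.693, 0.721, 0.001, 0.002]
ft_force: [0.1, 0.7, 0.2]
grip_width: 0.0543
```

```bash
python3 -m jog '[[[-0.001,-0.0063,0,0,0,0,92],[-0.001,-0.0063,-0.007,0,0,0,92],[-0.001,-0.0063,-0.014,0,0,0,92],[-0.001,-0.0063,-0.019,0,0,0,92],[-0.001,-0.0063,-0.0235,0,0,0,92],[-0.001,-0.0063,-0.0235,0,0,0,92]]]'; python3 -m jog '[[[0,0,0,0,0,0,100],[0,0,0,0,0,0,110],[0,0,0,0,0,0,120],[0,0,0,0,0,0,150],[0,0,0,0,0,0,255],[0,0,0,0,0,0,255],[0,0,0,0,0,0,255]]]'
```

```text
clock: 18.25
eef_pos: [0.5234, -0.0432, 0.0098]
tool_rot: [0.693, 0.721, -0.001, -0.001]
ft_force: [-0.1, -0.1, 0.5]
grip_width: 0.0545
clock: 18.83
eef_pos: [0.5253, -0.0432, 0.0121]
tool_rot: [0.693, 0.721, 0.001, 0.001]
ft_force: [-1.2, -0.1, 6.1]
grip_width: 0.0436
```

The tips overlap the plate by only about 3 mm, so I'll re-grip 3 mm lower.

```bash
python3 -m jog '[[[0,0,0,0,0,0,92],[0,0,0,0,0,0,92],[0,0,-0.001,0,0,0,92],[0,0,-0.002,0,0,0,92],[0,0,-0.003,0,0,0,92],[0,0,-0.003,0,0,0,92]]]'; python3 -m jog '[[[0,0,0,0,0,0,100],[0,0,0,0,0,0,110],[0,0,0,0,0,0,120],[0,0,0,0,0,0,150],[0,0,0,0,0,0,255],[0,0,0,0,0,0,255],[0,0,0,0,0,0,255]]]';python3 -m jog '[[[0,0,0,0,0,0,255],[0,0,0.005,0,0,0,255],[0,0,0.015,0,0,0,255],[0,0,0.03,0,0,0,255],[0,0,0.05,0,0,0,255],[0,0,0.08,0,0,0,255],[0,0,0.11,0,0,0,255],[0,0,0.11,0,0,0,255],[0,0,0.11,0,0,0,255]]]'
```

```text
clock: 19.33
eef_pos: [0.5242, -0.0432, 0.0078]
tool_rot: [0.693, 0.721, -0.0, -0.0]
ft_force: [0.0, 0.6, 0.2]
grip_width: 0.0546
clock: 19.92
eef_pos: [0.5249, -0.0432, 0.0089]
tool_rot: [0.693, 0.721, 0.0, 0.0]
ft_force: [-1.9, -0.2, 4.6]
grip_width: 0.044
clock: 20.67
eef_pos: [0.5263, -0.0434, 0.1207]
tool_rot: [0.693, 0.721, 0.002, 0.002]
ft_force: [0.2, 0.0, -2.9]
grip_width: 0.0438
```

```bash
python3 -m jog '[[[-0.004,0.03,0,0,0,-1,255],[-0.008,0.06,0,0,0,-2,255],[-0.012,0.09,0,0,0,-3,255],[-0.016,0.12,0,0,0,-3.9,255],[-0.02,0.15,0,0,0,-3.9,255],[-0.024,0.18,0,0,0,-3.9,255],[-0.0275,0.203,0,0,0,-3.9,255],[-0.0275,0.203,-0.02,0,0,-3.9,255],[-0.0275,0.203,-0.04,0,0,-3.9,255],[-0.0275,0.203,-0.055,0,0,-3.9,255]]]'; python3 -m jog '[[[0,0,0,0,0,0,255],[0,0,0,0,0,0,255],[0,0,0,0,0,0,255],[0,0,0,0,0,0,255]]]'
```

```text
clock: 21.5
eef_pos: [0.4949, 0.16, 0.0605]
tool_rot: [0.716, 0.698, -0.002, -0.001]
ft_force: [-0.4, 0.5, -2.3]
grip_width: 0.044
clock: 21.83
eef_pos: [0.4978, 0.1598, 0.0641]
tool_rot: [0.717, 0.697, 0.001, 0.0]
ft_force: [0.3, -0.3, -1.9]
grip_width: 0.044
```

```bash
python3 -m jog '[[[0,0,-0.005,0,0,0,255],[0,0,-0.01,0,0,0,255],[0,0,-0.014,0,0,0,255],[0,0,-0.016,0,0,0,255],[0,0,-0.016,0,0,0,255]]]'; python3 -m jog '[[[0,0,-0.0008,0,0,0,255],[0,0,-0.0015,0,0,0,255],[0,0,-0.0015,0,0,0,255]]]'; python3 -m jog '[[[0,0,-0.0008,0,0,0,255],[0,0,-0.0015,0,0,0,255],[0,0,-0.0015,0,0,0,255]]]'
```

```text
clock: 22.25
eef_pos: [0.4965, 0.1595, 0.0466]
tool_rot: [0.717, 0.697, -0.001, -0.0]
ft_force: [-0.5, -0.1, -1.9]
grip_width: 0.044
clock: 22.5
eef_pos: [0.4972, 0.1598, 0.0458]
tool_rot: [0.717, 0.697, 0.0, 0.0]
ft_force: [-0.1, 0.2, -2.3]
grip_width: 0.0443
clock: 22.75
eef_pos: [0.4972, 0.1598, 0.0443]
tool_rot: [0.717, 0.697, 0.0, 0.0]
ft_force: [0.4, -0.4, -2.8]
grip_width: 0.0443
```

```bash
python3 -m jog '[[[0,0,-0.0005,0,0,0,255],[0,0,-0.0008,0,0,0,255],[0,0,-0.0008,0,0,0,255]]]'; python3 -m jog '[[[0,0,-0.0005,0,0,0,255],[0,0,-0.0008,0,0,0,255],[0,0,-0.0008,0,0,0,255]]]'
```

```text
clock: 23.0
eef_pos: [0.4972, 0.1598, 0.0442]
tool_rot: [0.717, 0.697, 0.0, 0.0]
ft_force: [-2.4, -0.6, 4.5]
grip_width: 0.0439
clock: 23.25
eef_pos: [0.4972, 0.1598, 0.0442]
tool_rot: [0.717, 0.697, 0.0, 0.0]
ft_force: [-3.4, -1.2, 9.9]
grip_width: 0.0441
```

Contact was felt at TCP z = 0.0442. Releasing and looking.

```bash
python3 -m jog '[[[0,0,0,0,0,0,140],[0,0,0,0,0,0,100],[0,0,0,0,0,0,80],[0,0,0,0,0,0,60],[0,0,0,0,0,0,60],[0,0,0,0,0,0,60]]]'; python3 -m jog '[[[0,0,0.02,0,0,0,60],[0,0,0.05,0,0,0,60],[0,0,0.09,0,0,0,60],[0,0,0.12,0,0,0,60],[0,-0.04,0.12,0,0,0,60],[0,-0.08,0.12,0,0,0,60],[0,-0.12,0.12,0,0,0,60],[0,-0.16,0.12,0,0,0,60],[0,-0.2,0.12,0,0,0,60],[0,-0.2,0.12,0,0,0,60]]]'; python3 -c "
from h import *
print(bot.get_obs()['eef_pos'])
A=bot.camera('top');B=bot.camera('side');a=A[230:300,230:300];b=B[260:325,315:395];c=A[230:310,130:230]
cv2.imwrite('pics/p8.png',cv2.convertScaleAbs(np.vstack([np.hstack([cv2.resize(a,(398,398),interpolation=2),cv2.resize(b,(400,398),interpolation=2)]),np.hstack([cv2.resize(A[170:270,310:470],(320,200),interpolation=2),cv2.resize(c,(250,200),interpolation=2),np.zeros((200,228,3),np.uint8)])]),alpha=1.4))
"
```

```text
clock: 23.75
eef_pos: [0.4971, 0.1598, 0.0425]
tool_rot: [0.717, 0.697, -0.0, -0.0]
ft_force: [0.8, -0.0, -0.8]
grip_width: 0.0656
clock: 24.58
eef_pos: [0.4969, -0.0465, 0.1627]
tool_rot: [0.72, 0.694, -0.001, 0.001]
ft_force: [-0.7, 0.2, 0.8]
grip_width: 0.0656
[ 0.49689202 -0.04651985  0.16269899]
```

View pics/p8.png

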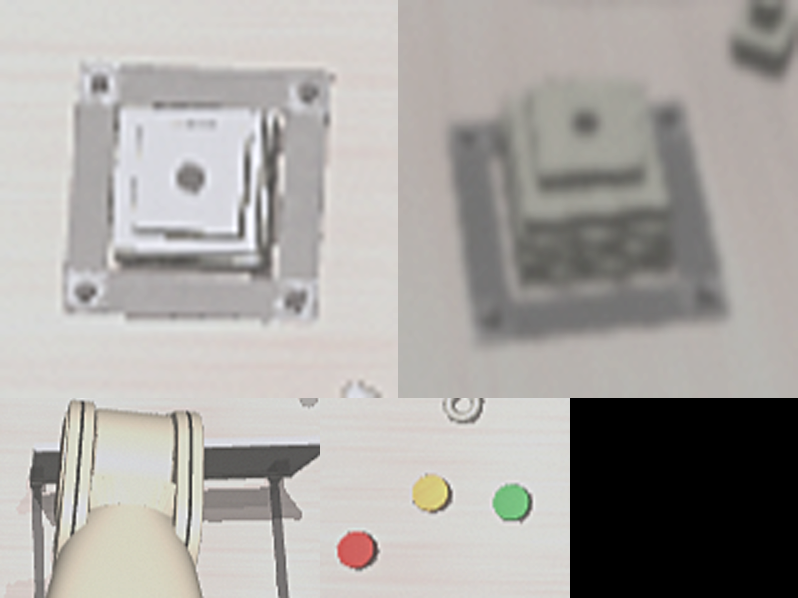

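```bash
python3 -c "
from h import *
np.set_printoptions(precision=4,suppress=True)
print(ray('top',263.4,261.3,.0457),ray('side',352.4,279.9,.0457),ray('top',174.4,268,.012))
"; python3 -m jog '[[[-0.01,0.04,0.02,0,0,7,100],[-0.02,0.08,0.02,0,0,14,100],[-0.02,0.12,0.02,0,0,21,100],[-0.02,0.16,0.02,0,0,28,100],[-0.02,0.2,0.02,0,0,35,100],[-0.02,0.24,0.02,0,0,42,100],[-0.015,0.28,0.02,0,0,49,100],[-0.015,0.32,0.02,0,0,56,100],[-0.015,0.36,0.02,0,0,63,100],[-0.015,0.4,0.02,0,0,70,100]]]'; python3 -m jog '[[[0,0,0,0,0,7,100],[0,0.02,0,0,0,14,100],[0,0.025,0,0,0,20,100],[0,0.025,0,0,0,20,100],[0,0.025,0,0,0,20,100],[0,0.025,0,0,0,20,100]]]'; python3 -m jog '[[[0,0,-0.04,0,0,0,100],[0,0,-0.08,0,0,0,100],[0,0,-0.1,0,0,0,100],[0,0,-0.12,0,0,0,100],[0,0,-0.12,0,0,0,100],[0,0,-0.12,0,0,0,100],[0,0,-0.12,0,0,0,100]]]'
```

```text
[0.4971 0.1568 0.0457] [0.4947 0.1594 0.0457] [0.4829 0.3774 0.012 ]
clock: 25.52
eef_pos: [0.4802, 0.3636, 0.1824]
tool_rot: [0.183, 0.983, -0.0, -0.0]
ft_force: [1.5, 0.5, 0.3]
grip_width: 0.0522
clock: 26.02
eef_pos: [0.4813, 0.3851, 0.1825]
tool_rot: [0.015, 1.0, -0.0, -0.0]
ft_force: [-0.4, -0.1, -0.8]
grip_width: 0.052
clock: 26.6
eef_pos: [0.483, 0.3851, 0.0643]
tool_rot: [0.015, 1.0, 0.001, 0.001]
ft_force: [-0.1, 0.3, -0.2]
grip_width: 0.0519
```

```bash
python3 -c "
from h import *
for n in('side','top'):
  im=bot.camera(n);h=cv2.cvtColor(im,cv2.COLOR_BGR2HSV);m=cv2.inRange(h,(15,90,90),(32,255,255));N,l,s,c=cv2.connectedComponentsWithStats(m)
  for i in range(1,N):
    if 60<s[i,4]<600:print(n,s[i],c[i],ray(n,*c[i],.009))
"
```

```text
side [373 370  12  14 102] [377.57843137 377.45098039] [0.48895258 0.38405885 0.009     ]
```

The cap's visible edge matches its earlier place at (382,376). Going down on it.

```bash
python3 -m jog '[[[0,-0.003,-0.02,0,0,0,100],[0,-0.003,-0.035,0,0,0,100],[0,-0.003,-0.045,0,0,0,100],[0,-0.003,-0.051,0,0,0,100],[0,-0.003,-0.053,0,0,0,100],[0,-0.003,-0.053,0,0,0,100]]]'; python3 -m jog '[[[0,0,0,0,0,0,110],[0,0,0,0,0,0,120],[0,0,0,0,0,0,130],[0,0,0,0,0,0,140],[0,0,0,0,0,0,150],[0,0,0,0,0,0,255],[0,0,0,0,0,0,255],[0,0,0,0,0,0,255],[0,0,0,0,0,0,255]]]'
```

```text
clock: 27.2
eef_pos: [0.4823, 0.3819, 0.0099]
tool_rot: [0.014, 1.0, 0.0, 0.0]
ft_force: [-0.1, 0.2, 0.5]
grip_width: 0.0522
clock: 27.95
eef_pos: [0.4825, 0.3818, 0.0107]
tool_rot: [0.014, 1.0, 0.0, 0.001]
ft_force: [-0.4, -1.7, 5.6]
grip_width: 0.0326
```

```bash
python3 -m jog '[[[0,0,0.005,0,0,0,255],[0,0,0.02,0,0,0,255],[0,0,0.04,0,0,0,255],[0,0,0.08,0,0,0,255],[0.002,-0.03,0.11,0,0,0,255],[0.004,-0.06,0.11,0,0,0,255],[0.006,-0.09,0.11,0,0,0,255],[0.008,-0.12,0.11,0,0,0,255],[0.01,-0.15,0.11,0,0,0,255],[0.012,-0.18,0.11,0,0,0,255]]]'; python3 -m jog '[[[0.003,-0.03,0,0,0,0,255],[0.0033,-0.042,0,0,0,0,255],[0.0033,-0.042,-0.02,0,0,0,255],[0.0033,-0.042,-0.04,0,0,0,255],[0.0033,-0.042,-0.04,0,0,0,255],[0.0033,-0.042,-0.04,0,0,0,255],[0.0033,-0.042,-0.04,0,0,0,255]]]'; python3 -c "
from h import *
a=bot.camera('side')[250:330,310:400]
cv2.imwrite('pics/p9.png',cv2.convertScaleAbs(cv2.resize(a,None,fx=6,fy=6,interpolation=2),alpha=1.3))"
```

```text
clock: 28.78
eef_pos: [0.4938, 0.2005, 0.1198]
tool_rot: [0.014, 1.0, 0.0, -0.0]
ft_force: [0.4, 0.2, -0.9]
grip_width: 0.0328
clock: 29.37
eef_pos: [0.4977, 0.1603, 0.0803]
tool_rot: [0.014, 1.0, 0.0, 0.0]
ft_force: [0.3, -0.2, -0.6]
grip_width: 0.0325
```

View pics/p9.png

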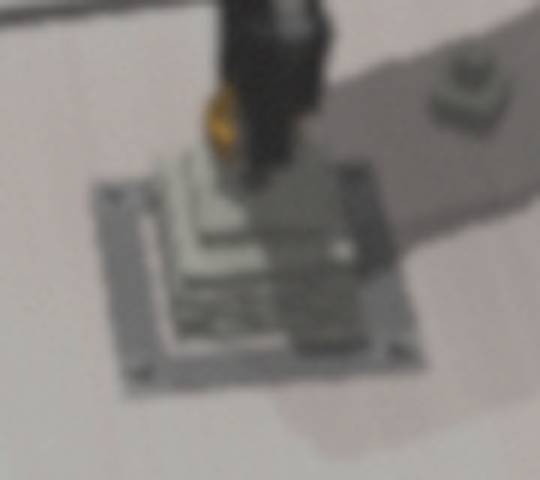

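The side view shows the cap held, its left edge at about (344,270), so its centre is near u = 352.5. That lines up with the pile axis at u = 352.4. Lowering until it touches.

```bash
python3 -m jog '[[[0,0,-0.008,0,0,0,255],[0,0,-0.016,0,0,0,255],[0,0,-0.02,0,0,0,255],[0,0,-0.021,0,0,0,255],[0,0,-0.021,0,0,0,255],[0,0,-0.021,0,0,0,255]]]'; python3 -m jog '[[[0,0,-0.0005,0,0,0,255],[0,0,-0.001,0,0,0,255],[0,0,-0.001,0,0,0,255]]]'; python3 -m jog '[[[0,0,-0.0005,0,0,0,255],[0,0,-0.001,0,0,0,255],[0,0,-0.001,0,0,0,255]]]'; python3 -m jog '[[[0,0,-0.0005,0,0,0,255],[0,0,-0.001,0,0,0,255],[0,0,-0.001,0,0,0,255]]]'
```

```text
clock: 29.92
eef_pos: [0.4973, 0.1598, 0.0586]
tool_rot: [0.014, 1.0, -0.0, -0.0]
ft_force: [-0.5, 0.7, -0.4]
grip_width: 0.0329
clock: 30.17
eef_pos: [0.4976, 0.1598, 0.0578]
tool_rot: [0.014, 1.0, 0.0, 0.0]
ft_force: [-1.1, -0.5, -0.9]
grip_width: 0.0327
clock: 30.42
eef_pos: [0.4974, 0.1597, 0.0567]
tool_rot: [0.014, 1.0, 0.0, -0.0]
ft_force: [0.9, -0.4, -0.5]
grip_width: 0.0327
clock: 30.67
eef_pos: [0.4975, 0.1598, 0.0559]
tool_rot: [0.014, 1.0, 0.0, 0.0]
ft_force: [-1.2, -0.2, 1.1]
grip_width: 0.0329
```

```bash
python3 -m jog '[[[0,0,-0.0004,0,0,0,255],[0,0,-0.0006,0,0,0,255],[0,0,-0.0006,0,0,0,255]]]'; python3 -m jog '[[[0,0,0,0,0,0,150],[0,0,0,0,0,0,130],[0,0,0,0,0,0,110],[0,0,0,0,0,0,90],[0,0,0,0,0,0,80],[0,0,0,0,0,0,80]]]'; python3 -m jog '[[[0,0,0.02,0,0,0,80],[0,0,0.05,0,0,0,80],[0,0,0.09,0,0,0,80],[0,0,0.13,0,0,0,80],[0,-0.03,0.17,0,0,0,80],[0,-0.07,0.2,0,0,0,60],[0,-0.11,0.22,0,0,0,60],[0,-0.15,0.22,0,0,-7,60],[0,-0.19,0.22,0,0,-14,60],[0,-0.23,0.22,0,0,-21,60]]]'; python3 -c "
from h import *
A=bot.camera('top');B=bot.camera('side');a=A[230:300,230:300];b=B[260:325,315:395]
cv2.imwrite('pics/p10.png',cv2.convertScaleAbs(np.hstack([cv2.resize(a,(398,398),interpolation=2),cv2.resize(b,(400,398),interpolation=2)]),alpha=1.3))
print(bot.get_obs()['eef_pos'])"
```

```text
clock: 30.92
eef_pos: [0.4975, 0.1598, 0.0559]
tool_rot: [0.014, 1.0, 0.0, 0.0]
ft_force: [-2.1, -1.5, 6.0]
grip_width: 0.0328
clock: 31.42
eef_pos: [0.4974, 0.1598, 0.0549]
tool_rot: [0.014, 1.0, -0.0, -0.0]
ft_force: [-0.9, -0.0, -0.5]
grip_width: 0.0584
clock: 32.25
eef_pos: [0.4977, -0.0596, 0.2764]
tool_rot: [0.199, 0.98, 0.0, 0.002]
ft_force: [1.0, 0.1, -0.3]
grip_width: 0.0654
[ 0.49720199 -0.06353764  0.27529974]
```

View pics/p10.png

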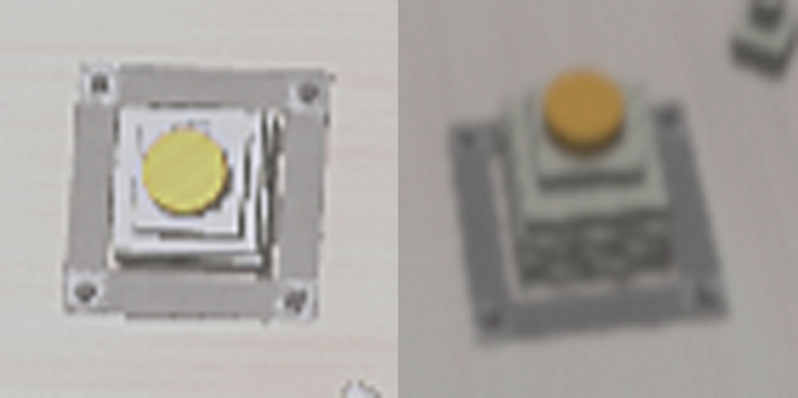

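```bash
python3 -c "
from h import *
np.set_printoptions(precision=4,suppress=True)
print(ray('top',262.6,260.1,.0573),ray('side',352,276.3,.0573))"
python3 -m jog '[[[0.02,-0.03,0.02,0,0,7,60],[0.06,-0.06,0.03,0,0,14,60],[0.1,-0.08,0.04,0,0,21,60],[0.13,-0.085,0.04,0,0,25,60],[0.15,-0.085,0.04,0,0,25,60],[0.166,-0.085,0.04,0,0,25,60],[0.166,-0.085,0.04,0,0,25,60],[0.166,-0.085,0.04,0,0,25,60],[0.166,-0.085,0.04,0,0,25,60],[0.166,-0.085,0.04,0,0,25,60]]]'; python3 -m jog '[[[0,0,0,0,0,0,60],[0,0,0,0,0,0,60]]]'
```

```text
[0.4982 0.1576 0.0573] [0.4959 0.1602 0.0573]
clock: 33.18
eef_pos: [0.6625, -0.1426, 0.3158]
tool_rot: [-0.021, 1.0, -0.0, 0.0]
ft_force: [0.6, 0.3, -0.2]
grip_width: 0.0657
clock: 33.35
eef_pos: [0.6627, -0.1429, 0.3163]
tool_rot: [-0.021, 1.0, -0.0, 0.001]
ft_force: [0.2, 0.5, -1.0]
grip_width: 0.0647
```

The cap is centred to within about 1 mm of the station axis in both views. Now I'll take the handle again.

```bash
python3 -m jog '[[[0,-0.0042,-0.03,0,0,0,60],[0,-0.0042,-0.06,0,0,0,60],[0,-0.0042,-0.09,0,0,0,60],[0,-0.0042,-0.11,0,0,0,60],[0,-0.0042,-0.12,0,0,0,60],[0,-0.0042,-0.1245,0,0,0,60],[0,-0.0042,-0.1245,0,0,0,60],[0,-0.0042,-0.1245,0,0,0,60]]]'; python3 -m jog '[[[0,0,0,0,0,0,120],[0,0,0,0,0,0,150],[0,0,0,0,0,0,200],[0,0,0,0,0,0,255],[0,0,0,0,0,0,255],[0,0,0,0,0,0,255],[0,0,0,0,0,0,255]]]'
```

```text
clock: 34.02
eef_pos: [0.6641, -0.1474, 0.1922]
tool_rot: [-0.021, 1.0, -0.0, 0.001]
ft_force: [0.3, -0.7, 0.3]
grip_width: 0.0655
clock: 34.6
eef_pos: [0.6642, -0.1471, 0.1922]
tool_rot: [-0.021, 1.0, -0.0, 0.002]
ft_force: [0.5, 1.0, 5.1]
grip_width: 0.0282
```

```bash
python3 -m jog '[[[-0.008,-0.0003,0.0015,0,0,0,255],[-0.0159,-0.0007,0.0026,0,0,0,255],[-0.0319,-0.0013,0.0036,0,0,0,255],[-0.048,-0.0019,0.0029,0,0,0,255],[-0.0638,-0.0025,0.0005,0,0,0,255],[-0.0794,-0.0031,-0.0036,0,0,0,255],[-0.0944,-0.0036,-0.0093,0,0,0,255],[-0.1088,-0.0042,-0.0164,0,0,0,255],[-0.1223,-0.0047,-0.0251,0,0,0,255],[-0.1349,-0.0052,-0.0351,0,0,0,255]]]'; python3 -m jog '[[[0,0,0,0,0,0,255],[0,0,0,0,0,0,255]]]'
```

```text
clock: 35.43
eef_pos: [0.5298, -0.1527, 0.1594]
tool_rot: [-0.021, 1.0, -0.001, 0.004]
ft_force: [-4.7, 1.1, 14.7]
grip_width: 0.028
clock: 35.6
eef_pos: [0.5258, -0.1528, 0.1564]
tool_rot: [-0.02, 1.0, -0.001, -0.002]
ft_force: [-8.9, 0.2, 9.0]
grip_width: 0.028
```

```bash
python3 -m jog '[[[-0.0114,-0.0004,-0.0113,0,0,0,255],[-0.0216,-0.0008,-0.0237,0,0,0,255],[-0.0305,-0.0011,-0.0372,0,0,0,255],[-0.0345,-0.0012,-0.044,0,0,0,255],[-0.0379,-0.0014,-0.0514,0,0,0,255],[-0.041,-0.0015,-0.059,0,0,0,255],[-0.0437,-0.0016,-0.0664,0,0,0,255],[-0.046,-0.0017,-0.074,0,0,0,255],[-0.0475,-0.0018,-0.0785,0,0,0,255],[-0.0475,-0.0018,-0.0785,0,0,0,255]]]'; python3 -m jog '[[[0,0,-0.001,0,0,0,255],[0,0,-0.001,0,0,0,255]]]'
```

```text
clock: 36.43
eef_pos: [0.4788, -0.1548, 0.0761]
tool_rot: [-0.02, 1.0, -0.001, -0.002]
ft_force: [-4.9, -1.7, -0.1]
grip_width: 0.0279
clock: 36.6
eef_pos: [0.4786, -0.1548, 0.0756]
tool_rot: [-0.021, 1.0, -0.001, -0.002]
ft_force: [-7.0, -2.9, 3.6]
grip_width: 0.0278
```

```bash
python3 -m jog '[[[0.001,0,-0.001,0,0,0,255],[0.001,0,-0.001,0,0,0,255],[0.001,0,-0.001,0,0,0,255]]]'; python3 -m jog '[[[0,0,-0.001,0,0,0,255],[0,0,-0.001,0,0,0,255],[0,0,-0.001,0,0,0,255]]]'
```

```text
clock: 36.85
eef_pos: [0.4787, -0.1548, 0.0753]
tool_rot: [-0.021, 1.0, -0.001, -0.003]
ft_force: [-11.6, -1.9, 11.0]
grip_width: 0.0276
clock: 37.1
eef_pos: [0.4786, -0.1548, 0.0752]
tool_rot: [-0.02, 1.0, -0.001, -0.003]
ft_force: [-13.4, -1.5, 17.0]
grip_width: 0.0281
```

A firm stop was felt at 17 N with no further motion. I'll release, back off and check everything.

```bash
python3 -m jog '[[[0,0,0.002,0,0,0,200],[0,0,0.002,0,0,0,140],[0,0,0.002,0,0,0,80],[0,0,0.002,0,0,0,50],[0,0,0.002,0,0,0,50],[0,0,0.002,0,0,0,50]]]'; python3 -m jog '[[[0,0,0.03,0,0,0,50],[0,0,0.07,0,0,0,50],[0,0,0.11,0,0,0,50],[0,0,0.15,0,0,0,50],[-0.03,-0.03,0.18,0,0,0,50],[-0.06,-0.06,0.18,0,0,0,50],[-0.09,-0.09,0.18,0,0,0,50],[-0.12,-0.12,0.18,0,0,0,50],[-0.15,-0.15,0.18,0,0,0,50],[-0.17,-0.17,0.18,0,0,0,50]]]';python3 -m jog '[[[0,-0.02,0,0,0,0,50],[-0.02,-0.05,0,0,0,0,50],[-0.05,-0.08,0,0,0,0,50],[-0.05,-0.08,0,0,0,0,50],[-0.05,-0.08,0,0,0,0,50]]]'; python3 -c "
from h import *
A=bot.camera('top');B=bot.camera('side')
cv2.imwrite('pics/p11.png',cv2.convertScaleAbs(np.vstack([np.hstack([cv2.resize(A[150:330,110:390],(400,257)),cv2.resize(A[190:300,310:481],(400,257),interpolation=2)]),np.hstack([cv2.resize(B[140:340,230:430],(340,340),interpolation=2),cv2.resize(B[60:460,80:560],(460,340))])]),alpha=1.3))"
```

```text
clock: 37.6
eef_pos: [0.4823, -0.1541, 0.0757]
tool_rot: [-0.021, 1.0, 0.0, 0.0]
ft_force: [-0.0, 0.2, -0.0]
grip_width: 0.0686
clock: 38.43
eef_pos: [0.3106, -0.3253, 0.2561]
tool_rot: [-0.021, 1.0, -0.0, 0.0]
ft_force: [0.2, -0.1, -0.1]
grip_width: 0.0684
clock: 38.85
eef_pos: [0.2605, -0.4055, 0.2555]
tool_rot: [-0.018, 1.0, 0.0, -0.0]
ft_force: [-0.2, 0.4, -0.8]
grip_width: 0.0684
```

View pics/p11.png

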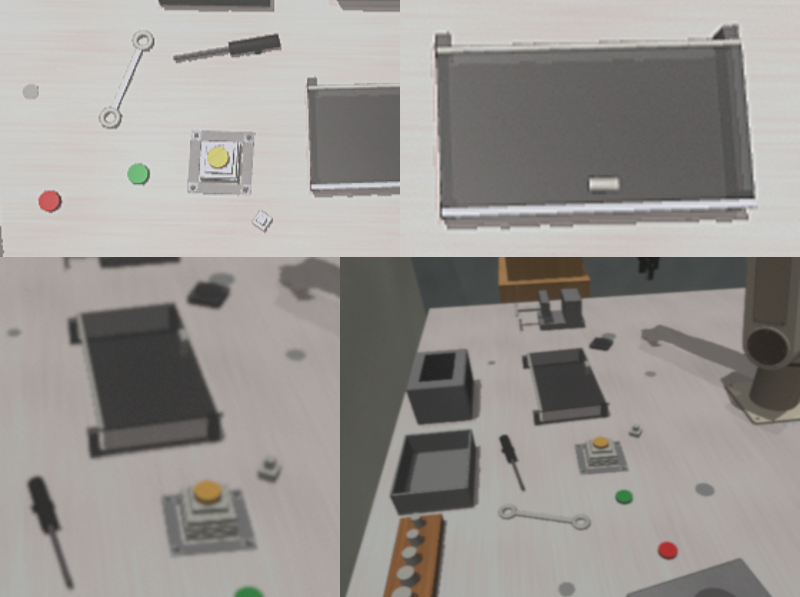

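The views show the cover shut with its handle at about (397,268.5), the cap on the stack and the bystanders in place. One numeric check of the cover against the first picture, then I'll hand it in.

```bash
python3 -c "
from h import *
a=cv2.imread('pics/top0.png');b=bot.camera('top');g=lambda i,r:np.float32(cv2.cvtColor(i,6)[r[1]:r[3],r[0]:r[2]])
for n,r in dict(bar=(386,260,410,274),front=(330,272,460,288),spanner=(175,165,225,243),driver=(228,170,310,196),plug=(283,294,305,315),dial=(475,288,518,330)).items():
  print(n,cv2.phaseCorrelate(g(a,r),g(b,r)))
"
```

```text
bar ((-0.2147353960364704, 1.5626777442868054), 1.0254887719949086)
front ((0.2961065610785738, 0.3297345534117957), 0.8824977464146084)
spanner ((0.0021365812034481735, -0.026979824896478988), 0.9799561270475388)
driver ((-0.009027622223499066, 0.5168215734732247), 0.999738155470954)
plug ((0.02035292407748024, -0.017786363332808364), 1.0057560715617404)
dial ((0.47412321867465934, 0.5035249473557784), 0.9996118407190582)
```

```bash
python3 -c "
from h import *
a=cv2.imread('pics/top0.png');b=bot.camera('top')
g=lambda i:np.float64(cv2.cvtColor(i,6))
for i in(a,b):
  i=g(i);w=i[258:274,384:412]-90;w=np.clip(w,0,None);v,u=np.mgrid[258:274,384:412];d=np.clip(90-i[165:196,228:312],0,None);vv,uu=np.mgrid[165:196,228:312]
  print('bar',(u*w).sum()/w.sum(),(v*w).sum()/w.sum(),'driver',(uu*d).sum()/d.sum(),(vv*d).sum()/d.sum())
  for c in(350,380,440):print(c,i[262:292,c].astype(int))
"
```

```text
bar 396.96757114493715 267.13335539377897 driver 283.65213373655916 181.91339045698925
350 [ 78  79  80  80  81  81  82  81  81  81  81  82  83  80  77  87 146 163
 165 124  89  95  97 103 103 146 161 158 156 156]
380 [ 75  75  72  74  77  76  76  75  77  76  77  76  77  74  66 140 164 165
 122  88  94  95  93 101  99 144 161 157 154 152]
440 [ 70  70  70  70  71  71  70  72  72  71  71  70  60 140 166 165 131  95
  94  94  94 101 100 144 161 158 155 156 158 154]
bar 396.6718856364874 268.14908100748806 driver 283.7084751531654 181.8987406398911
350 [ 83  82  81  82  84  84  83  83  83  83  84  84  83  84  83  77 123 157
 165 147 109  93  95 104 103 145 163 158 158 157]
380 [ 78  79  77  78  78  79  78  78  78  79  78  77  79  79  72 100 149 165
 148 104  87  95  94 102 100 145 163 158 155 154]
440 [ 72  71  72  71  73  72  72  73  72  71  73  71  66  98 150 163 168 119
  86  94  94  95 146 161 157 158 157 157 157 154]
```

The handle and front edge now sit slightly lower than at the start, so the cover is at least as shut as it began. The bystanders haven't moved.

```bash
python3 -c "
from h import *
print(bot.job_done(),bot.get_obs()['clock'])"
```

```text
the job is handed in; nothing more can be done
the job is handed in; nothing more can be done
```

The job is done and handed in at about 39 s on the robot's clock; the hand-in gives no verdict.

- **Cover up:** I folded it upright by its handle. Only two plates lay underneath, sized like plate_a (62 mm) and plate_c (46 mm).
- **Pile:** I put plate_a, then plate_c, then the brass cap on the pile, lowering each until I felt contact and only then letting go. The pile's top came out at about 25.5 mm.
- **Cover shut:** I folded it back down until it hit a firm stop at 17 N.

**Last checks:**
- **Centring:** plate_a, plate_c and the cap all look flat. The cap and plate_c are within about 2 mm of the station's centre in both cameras. Plate_a is within about 1 mm in the top view. The side view put it up to 2.7 mm off in y, depending on the height assumed.
- **Other tools:** the ring spanner, hex driver and square plug have not moved. The dial cover showed a shift of about half a pixel, which I took as measuring noise because the hex driver showed the same and a second check found it still. I did not recheck the dial cover.
- **Cover position:** the handle sits about 1 pixel from where it was in the first picture, and the front edge about 0.4 pixel. I read this as the cover now lying slightly lower than at the start, so at least as shut.
- **Cameras:** the two disagreed by 3–4 mm on absolute positions, so I relied on touch and on positions measured relative to the station.

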